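# Wind the panel viewing stage up to its next angle

### The job

I need to look at these two spray-out panels one division steeper. Take the crank key out of its grey block, find the worm drive's hidden square with it by feel and push it fully home in the drive tube without forcing it, then wind the stage up until the next long line of the dial, the 30-degree one, is under the index finger, and leave it there with the key still fully home. Do not touch the painted panels, and leave the other things on the bench where they are.

Things in the scene. Friction and masses are not known exactly. Their poses are not given: they have to be found in the camera images.
- stage: Panel viewing stage, bolted down: base plate 200 x 340 x 12 mm, origin at the centre of its underside, z up. At its +y end a grey worm gearbox (85 mm high) carries the upright steel drive tube; between it and a bearing at the -y end, on a shaft along y 75 mm up, sit the dial drum (90 mm diameter), under a fixed index finger, and the tilting plate. Only tube and raised plate top 128 mm.
- drive_mouth (a point): Centre of the tube's open rim, 135 mm above the bench. Outside diameter 56, bore 35 mm. 20 mm down the bore is the end face of the worm shaft with a square hole 23.5 x 23.5 mm, 28 mm deep, on the axis. The shaft stands at an unknown angle, different each time; it turns with the key against about 0.1 N m of friction (pressing hard drags it round) and stays where it is left.
- tilt (a joint): Tilt of the plate, rad: 0 level, grows as its far edge rises and the panels turn towards the robot; stops at 0 and 0.80. Dial: a line every 5 degrees, long ones every 15; 0.262 is the 15-degree line, 0.524 the 30-degree one. Starts between 15 and 20 degrees. Moves only with the worm: one full turn CLOCKWISE seen from above raises it by 0.0698 (4 degrees), anticlockwise lowers it.
- panels_top (a point): Middle of the upper edge of the two blue painted panels (each 135 x 68 mm, side by side, clipped to the dark 150 x 150 mm tilting plate), which are not to be touched; it lies 67.5 mm from the tilt axis along the plate and 20 mm above it square to the plate.
- crank: Loose steel crank key, 0.5 kg, balanced. Origin on the shank's axis at the arm's underside; z up, x along the arm (22 wide, 12 thick) to the handle; counterweight 40 mm diameter, 24 high, at x = -36 mm. Below the origin: journal 32 mm diameter 18 long, square drive 22 x 22 mm (sides along x, y) 22 long, nose 22 mm diameter 8 long, tapering to 13 at its tip. Starts upright in the block.
- crank_knob (a point): Grip point on the key's steadying knob: a plain upright cylinder on the shank's axis, 26 mm diameter, from 12 to 70 mm above the key's origin; this point is at 50 mm. Fully home, the arm's underside lies on the tube's rim (key's origin at drive_mouth); with the nose in the square hole but the square not in line, the key stands 20 mm higher; with the nose beside the hole, 28 mm.
- crank_handle (a point): Grip point on the winding handle: a black sleeve 24 mm diameter, from 14 to 70 mm above the key's origin, that spins freely on its pin, so it can be held at a constant heading while the crank goes round. 65 mm from the shank's axis, 46 mm above the key's origin.
- block: Grey bench block 110 x 110 x 60 mm, fixed, with a 35 mm round hole 52 mm deep in the middle of its top, in which the key stands. Origin at the centre of its underside.
- tin_big: One-litre tinter tin with a pouring lid, 108 mm diameter, 175 mm high; bystander.
- tin_small: Half-litre tin with a pouring lid, 84 mm diameter, 140 mm high; bystander.
- tape: Roll of masking tape lying flat, 100 mm diameter, 24 mm high; bystander.
- meter: Hand colour meter, 75 x 170 x 70 mm; bystander.
- spatula: Stirring spatula lying on the bench, 200 mm long; bystander.
- flask: Black flask, 40 mm diameter, 120 mm high; bystander.
- cup: Clear mixing cup, 96 mm diameter, 100 mm high, on the pan of the paint scale; bystander.
Mind the look-alikes: they are no part of the job. What is shaped like the crank but pink is not meant.

How it is judged:
On the way, in this order (a step that is already met when the one before it is completed fails the run):
1. the key is lifted out of its block (z of crank in the frame of block above 0.112 m), for 0.1 s.
2. the key is fully home in the drive tube (z of crank in the frame of drive_mouth below 0.005 m and horizontal distance between crank and drive_mouth below 0.005 m), for 0.2 s.
3. the stage is wound up to the 30-degree line (value of joint tilt between 0.497 and 0.551 rad), for 0.2 s.
At the end, for the whole second after the job is handed in: The tilt is within 1.5 degrees (0.027 rad) of the 30-degree line (0.524 rad), and the key is at rest, released and upright, fully home in the drive tube: its origin at most 5 mm above the rim and within 5 mm of the tube's axis (all of step 2 and all of step 3 and angle between crank's own z axis and vertical below 0.08 rad and linear speed of crank below 0.02 m/s); the robot touches nothing.
It fails at once if the painted panels are touched (contact force between tilt_c3 and anything else above 1 N).
It fails at once if the key is forced against the drive (over 150 N) (contact force between crank and stage above 150 N).
It fails at once if a bystander is moved more than 30 mm (distance of any of tin_big, tin_small, tape, meter, spatula, flask, cup from where it was at the start of the episode above 0.03 m).
It also fails if it takes over 72 s, if anything falls off the work surface, if the arm or the gripper's body presses on something with over 40 N, if the wrist force passes 120 N, or if a joint passes its speed limit or range.

### The arm

A 6-joint arm with a two-finger parallel gripper is mounted at the origin on the work surface. World frame = base frame: x ahead of the robot, y to its left, z up, the work surface at z = 0. Lengths are in m, angles in rad, forces in N, time in s.
With the tool pointing down it reaches from about 0.325 to 0.75 m from the base axis. Payload 7.6 kg.
Tool frame: the origin (TCP) lies midway between the tips of the shut fingers; the grasp point (between the pads) lies 19 mm behind it; z points along the fingers, y is the line along which they close (so a half turn about z gives the same grasp; the last joint's range is limited). The gripper opens to 85 mm and grips with 20 to 120 N. Pads are 22 mm wide; open, the fingers measure 114 mm over their backs; the gripper's body (76 mm by 85 mm) begins 54 mm behind the grasp point. The pads swing forward as they close: fully open they stand 13 mm farther back than shut.
Start: joints at [-1.368, 0.052, 1.401, -0, 1.689, -0.07], TCP at [0.141, -0.506, 0.231] pointing down, gripper open.
Joint ranges: [-2.9, 2.9], [-0.91, 2.17], [0.12, 2.37], [-1.06, 4.2], [0.26, 2.73], [-2.93, 2.93]. Speed limits (rad/s): [2.57, 2.57, 3.01, 3.14, 3.14, 3.14].

### API

Orientations are given as [roll, pitch, yaw] about the fixed x, y, z axes, in that order (R = Rz(yaw) Ry(pitch) Rx(roll)).
In Python, from rig import ctrl, get_image gives the robot as it stands.
- The arm moves only by the shell command python3 -m jog 'ROWS'. ROWS is JSON, a list that holds one entry, the list of rows, each a list of 7 numbers: the gripper command: -1 is fully open, 1 is shut, values between are in proportion, then the shift along the tool's x, y, z normalised to -1 to 1, where 1 is 0.04 m, then the turn, a rotation vector about the tool's x, y, z normalised to -1 to 1, where 1 is 6 degrees. In form: [[[claw, tx, ty, tz, ax, ay, az], ...]]. A call has 1 to 12 rows; each row shifts and turns the commanded pose from where the row before left it, along the tool's axes as they then stand; what a row does not reach is not made up. A row lasts 1/8 s, in which the tool goes at most 62.5 mm and 10.7 degrees, less where a joint would pass 70% of its speed; a pose out of reach is approached as far as the arm can. A call with a number of a shift or a turn outside -1 to 1 is refused whole. A call with a gripper value outside its range is refused whole. The fingers move at their own pace and stop on an object; the grip force is fixed at half the most. Time passes only in rows, so rows that do not move let the fingers close. It gives the time, the measured TCP pose, the force, the opening and the grip force at its end, in the units of the state.
- ctrl.read_state(): the state, without advancing time (a new reading comes with each control period).
- get_image(name): name is "scene" or "top"; returns a dict with "color" (480x640x3 uint8, red, green, blue), "depth" (480x640 float32, m along the optical axis (not along the pixel's ray), 0 where there is no reading), "fovy" (degrees; the focal length in pixels is half the picture's height over the tangent of half this angle, whatever the lens; pixels are square), "cx", "cy" (the principal point, pixels), "dist_coeffs" ([k1, k2, p1, p2, k3] as OpenCV has them; the pictures are not rectified), "rvec" (rotation vector, rad) and "tvec" (3), from world to camera coordinates, as OpenCV has them. Camera axes: x right, y down, z forward; pixel columns grow to the right and rows downward; lengths in m; the calibration is good to about 2 mm. A picture is of the moment at which its call begins.
- ctrl.hand_in(): hands the job in; it is judged then, once.
The state is a dict: "t": time; "q": joint angles; "joint_velocities": joint speeds; "joint_efforts": joint torques, N m; "tool_pos": TCP position; "ee_rot": TCP orientation; "ft_force": force on the tool from outside, world axes, zero at the start; "moment": the same for the moment, N m; "finger_gap": finger opening in m; "grip_force": force on a finger pad.
Only numpy, scipy, OpenCV 4.12 (cv2) and the standard library are available. Lean on these libraries where they do the work, as an engineer would, in place of code of your own. Each camera call takes 0.05 s, during which the arm holds its last target. There are 200 camera calls.

## Working session

There is one attempt and no reset: what is moved stays moved. The work goes in short steps, Python scripts to look and compute and a shell command to move; the robot and the scene stay as the last step left them, time stands still between calls to the robot, and variables do not carry over. Pictures are saved under pics/ and viewed, at most 10 in all, crops included, and the job is handed in when it is done.

```bash
ls; mkdir -p pics
cat > h.py <<'E'
import numpy as np, cv2
from rig import ctrl, get_image
def grab(n):
    d=get_image(n); f=240/np.tan(np.radians(d['fovy'])/2)
    d['K']=np.array([[f,0,d['cx']],[0,f,d['cy']],[0,0,1]]); d['R']=cv2.Rodrigues(np.array(d['rvec'],float))[0]; d['t']=np.array(d['tvec'],float).ravel()
    return d
def cloud(d):
    v,u=np.mgrid[0:480,0:640]
    p=cv2.undistortPoints(np.stack([u,v],-1).reshape(-1,1,2).astype(float),d['K'],np.array(d['dist_coeffs'],float)).reshape(480,640,2)
    z=d['depth'][...,None]
    return (np.concatenate([p*z,z],-1)-d['t'])@d['R']
def save(d,fn,crop=None,s=1):
    im=d['color'][:,:,::-1]
    if crop: x0,y0,x1,y1=crop; im=im[y0:y1,x0:x1]
    cv2.imwrite('pics/'+fn,cv2.resize(im,None,fx=s,fy=s,interpolation=cv2.INTER_CUBIC))
E
python3 - <<'E'
from h import *
for n in('top','scene'):
    d=grab(n); save(d,n+'0.png'); P=cloud(d); np.savez(n+'0.npz',P=P,c=d['color'],z=d['depth']); print(n,-d['R'].T@d['t'],d['dist_coeffs'],d['K'][0,0])
print(ctrl.read_state())
E
```

```text
pics
top [ 0.39231019 -0.0393323   1.57119726] [-0.11922021  0.          0.          0.          0.        ] 463.8515390588222
scene [1.24583163 0.1985937  1.04724539] [0.01743611 0.         0.         0.         0.        ] 477.11805496113703
{'t': 0.1, 'q': array([-1.36828615e+00,  5.27811450e-02,  1.40161841e+00, -1.10098312e-05,
        1.68862500e+00, -7.02953523e-02]), 'joint_velocities': array([-0.00142115, -0.00026714, -0.00271738, -0.00019745,  0.00010275,
        0.00160954]), 'joint_efforts': array([ 2.36887045e-04, -3.82583106e+01, -3.60984814e+01, -6.45030627e-05,
        4.75900757e-03, -6.47697096e-07]), 'tool_pos': array([ 0.14141925, -0.50530984,  0.23055522]), 'ee_rot': array([-3.14016352e+00, -8.96645479e-05,  2.72804177e-01]), 'ft_force': array([-1.01103387, -0.40964721,  0.7500671 ]), 'moment': array([0.04997947, 0.01417146, 0.04545005]), 'grip_force': 0.0, 'finger_gap': 0.08546418942138338}
```

View pics/top0.png

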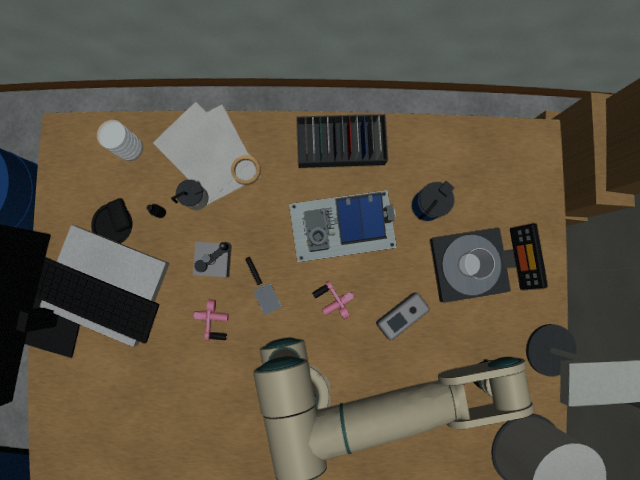

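View pics/scene0.png

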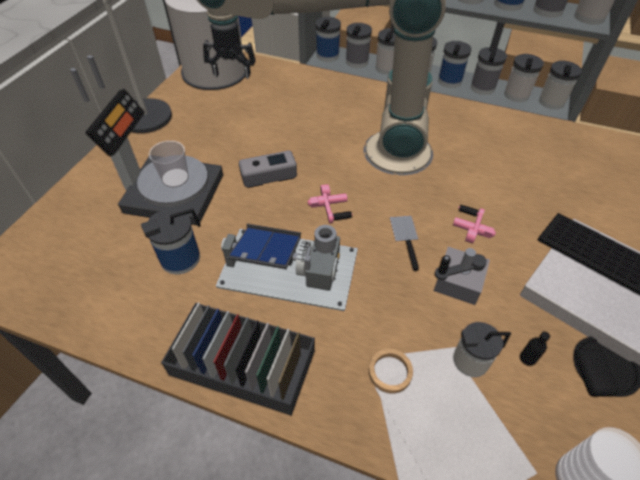

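The candidates are the steel key in the grey block at top (212,257), and pink crank shapes at (210,320) and (337,299), which are look-alikes. I choose the grey one at (212,257). The drive tube is at (317,234). Next I'll measure and check a close crop.

Run:
```python
from h import *
a=np.load('top0.npz'); b=np.load('scene0.npz')
ims=[]
for im,(x0,y0,x1,y1) in ((a['c'],(187,232,247,282)),(a['c'],(287,200,347,250)),(b['c'],(420,235,500,302)),(b['c'],(290,215,370,282))):
    ims.append(cv2.resize(im[y0:y1,x0:x1,::-1],(400,300),interpolation=cv2.INTER_CUBIC))
cv2.imwrite('pics/c1.png',np.vstack([np.hstack(ims[:2]),np.hstack(ims[2:])]))
# combined cloud
P=np.concatenate([a['P'].reshape(-1,3),b['P'].reshape(-1,3)]); src=np.r_[np.zeros(307200),np.ones(307200)]
c0=a['P'][257,212]; t0=a['P'][234,317]; print(c0,t0)
for nm,c,zs in (('key',c0,[(.05,.065),(.09,.105),(.105,.118),(.118,.126),(.126,.14)]),('tube',t0,[(.07,.09),(.1,.125),(.128,.14)])):
  for lo,hi in zs:
    for s in (0,1):
      m=(src==s)&(np.hypot(*(P[:,:2]-c[:2]).T)<.11)&(P[:,2]>lo)&(P[:,2]<hi); q=P[m]
      if len(q)>3: print(nm,lo,hi,'st'[s],len(q),q.mean(0).round(4),q.min(0).round(4),q.max(0).round(4))
```

```text
[0.4589601  0.2763415  0.08240964] [ 0.53770084 -0.06106834  0.08290541]
key 0.05 0.065 s 754 [0.4513 0.286  0.0593] [0.398  0.219  0.0508] [0.5093 0.3448 0.065 ]
key 0.05 0.065 t 949 [0.4678 0.2914 0.0606] [0.3941 0.2195 0.0502] [0.5122 0.3432 0.065 ]
key 0.09 0.105 s 13 [0.464  0.2649 0.0979] [0.442  0.2227 0.0905] [0.5001 0.3261 0.1047]
key 0.09 0.105 t 80 [0.4776 0.2634 0.097 ] [0.4444 0.2228 0.09  ] [0.5052 0.3089 0.1048]
key 0.105 0.118 s 13 [0.4701 0.2535 0.1118] [0.4415 0.2234 0.1086] [0.5028 0.2817 0.1161]
key 0.105 0.118 t 74 [0.4822 0.2582 0.1119] [0.4553 0.2229 0.1051] [0.5053 0.2972 0.1179]
key 0.118 0.126 s 31 [0.4738 0.2581 0.1237] [0.4413 0.2242 0.1197] [0.5049 0.296  0.1259]
key 0.118 0.126 t 41 [0.481  0.2603 0.123 ] [0.4539 0.2229 0.119 ] [0.5049 0.2957 0.1258]
key 0.126 0.14 s 79 [0.4708 0.2643 0.1303] [0.4409 0.2223 0.1261] [0.5042 0.2984 0.1367]
key 0.126 0.14 t 141 [0.4721 0.2623 0.1308] [0.4387 0.2231 0.126 ] [0.5047 0.2963 0.1371]
tube 0.07 0.09 s 838 [ 0.5556 -0.0819  0.0829] [ 0.4854 -0.1707  0.0701] [ 0.6229 -0.0151  0.09  ]
tube 0.07 0.09 t 1067 [ 0.5717 -0.0763  0.0835] [ 0.4844 -0.1709  0.0701] [ 0.6254 -0.0164  0.09  ]
tube 0.1 0.125 s 264 [ 0.5771 -0.0985  0.1126] [ 0.5005 -0.1465  0.1003] [ 0.6283 -0.0356  0.1245]
tube 0.1 0.125 t 538 [ 0.5726 -0.0887  0.1128] [ 0.5074 -0.151   0.1001] [ 0.6285 -0.0358  0.125 ]
tube 0.128 0.14 s 158 [ 0.5318 -0.0629  0.1342] [ 0.5011 -0.0886  0.128 ] [ 0.6156 -0.0354  0.1399]
tube 0.128 0.14 t 260 [ 0.5339 -0.0648  0.1346] [ 0.4985 -0.1012  0.128 ] [ 0.6174 -0.0353  0.14  ]
```

View pics/c1.png

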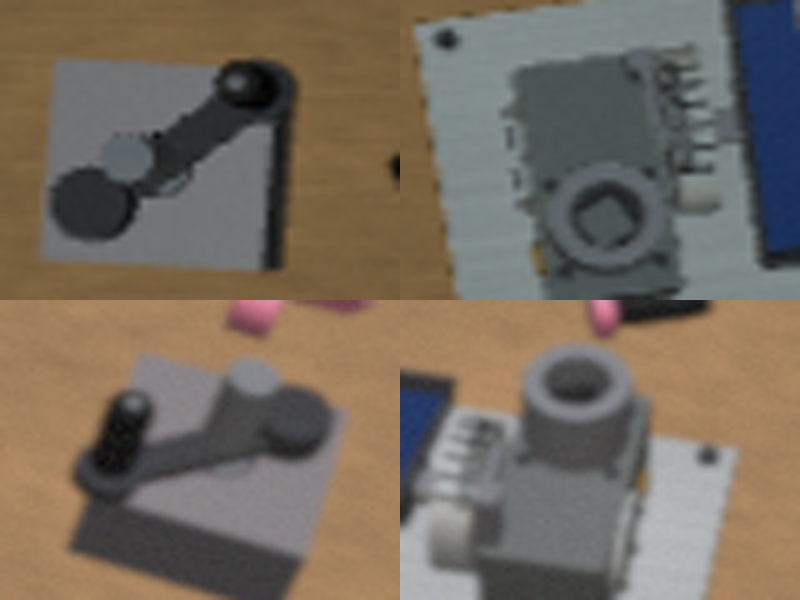

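The crops show the grey steel key: knob top at top-view (206,258), handle at (224,246), counterweight at (201,266). The tube rim is at (318,235) and its square is faintly visible, rotated. The key choice is confirmed.

```bash
cat >> h.py <<'E'
def onplane(d,u,v,z):
    p=cv2.undistortPoints(np.array([[[u,v]]],float),d['K'],np.array(d['dist_coeffs'],float)).ravel()
    r=d['R'].T@np.array([p[0],p[1],1]); c=-d['R'].T@d['t']; return (c+r*(z-c[2])/r[2])[:2]
def px(d,p):
    return cv2.projectPoints(np.array(p,float).reshape(-1,1,3),np.array(d['rvec'],float),d['t'],d['K'],np.array(d['dist_coeffs'],float))[0].reshape(-1,2)
E
python3 - <<'E'
from h import *
d=grab('top'); s=grab('scene')
for nm,t,u,z in (('knob',(206.05,257.8),(470.6,252.4),.13),('handle',(224.2,246.2),(446,258.4),.13),('rim',(318.05,235.5),(325.4,233.3),.135)):
    print(nm,onplane(d,*t,z).round(4),onplane(s,*u,z).round(4))
# rim circle fit by depth, knob too
for n,dd in(('top',d),('scene',s)):
    P=cloud(dd).reshape(-1,3)
    m=(abs(P[:,2]-.135)<.004)&(np.hypot(P[:,0]-.534,P[:,1]+.062)<.033); q=P[m]
    print(n,'rim ext',len(q),(q.min(0)+q.max(0))/2,q.max(0)-q.min(0), q.mean(0))
    # blue panels plane
    c=dd['color'].reshape(-1,3).astype(int)
    m=(c[:,2]>c[:,0]+30)&(c[:,2]>c[:,1]+20)&(P[:,0]>.45)&(P[:,0]<.7)&(P[:,1]<-.08)&(P[:,1]>-.28)&(P[:,2]>.05)&(P[:,2]<.16)
    q=P[m]
    for _ in range(3):
        cc=q.mean(0); nv=np.linalg.svd(q-cc,full_matrices=False)[2][2]; nv*=np.sign(nv[2]); r=(q-cc)@nv; q=q[abs(r)<.006]
    print('panel',len(q),cc,nv,'tilt',np.degrees(np.arccos(nv[2])),'dir',np.degrees(np.arctan2(nv[1],nv[0])),r.std())
im=np.hstack([cv2.resize(d['color'][215:251,300:336,::-1],(400,400),interpolation=cv2.INTER_CUBIC),cv2.resize(s['color'][213:253,306:346,::-1],(400,400),interpolation=cv2.INTER_CUBIC)])
cv2.imwrite('pics/c2.png',cv2.convertScaleAbs(im,alpha=1.6))
E
```

```text
knob [0.4541 0.2849] [0.4533 0.2873]
handle [0.4911 0.2288] [0.4929 0.2351]
rim [ 0.528  -0.0636] [ 0.5273 -0.0622]
top rim ext 123 [ 0.52793535 -0.06194295  0.13493837] [0.05356532 0.05313963 0.00770072] [ 0.5283696  -0.06162626  0.13482041]
panel 1616 [ 0.58890892 -0.20132527  0.09295068] [-0.32442093 -0.05702487  0.94419237] tilt 19.23203166738373 dir -170.03071283883895 0.0028052937759630685
scene rim ext 189 [ 0.52860072 -0.06321229  0.13499184] [0.0521254  0.05377414 0.00793228] [ 0.52992382 -0.06305512  0.13561014]
panel 1578 [ 0.58868298 -0.20200082  0.09602457] [-0.32605571 -0.05023026  0.94401515] tilt 19.262834287859917 dir -171.24219190027173 0.0013453609925555229
```

View pics/c2.png

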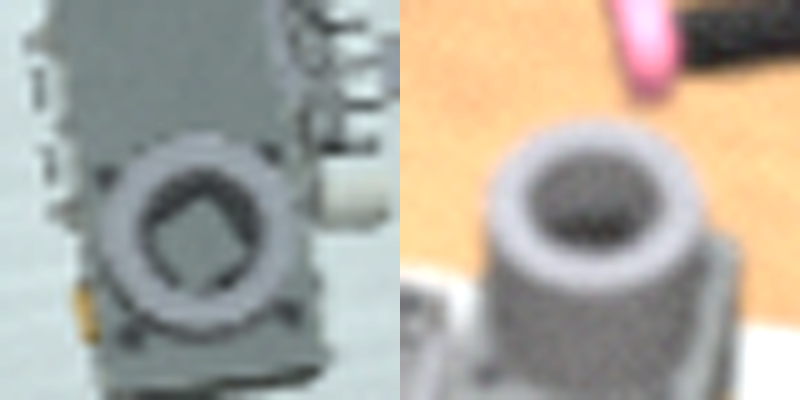

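The square's edges lie at about 38° (mod 90) in world yaw. The key arm points at about -55°, which is 35° (mod 90), so it's nearly aligned already. Tilt is about 19.25°. Now I'll swing the arm around towards the key.

```bash
python3 -m jog '[[[-1,1,0.03,0,0,0,-0.72],[-1,1,0.03,0,0,0,-0.72],[-1,1,0.03,0,0,0,-0.72],[-1,1,0.03,0,0,0,-0.72],[-1,1,0.03,0,0,0,-0.72],[-1,1,0.03,0,0,0,-0.72],[-1,1,0.03,0,0,0,-0.72],[-1,1,0.03,0,0,0,-0.72],[-1,1,0.03,0,0,0,-0.72],[-1,1,0.03,0,0,0,-0.72],[-1,1,0.03,0,0,0,-0.72],[-1,1,0.03,0,0,0,-0.72]]]'
```

```text
t: 1.7
tool_pos: [0.5094, -0.2208, 0.231]
ee_rot: [-3.141, 0.0, 1.18]
ft_force: [0.2, -0.1, 0.3]
finger_gap: 0.0851
grip_force: 0.0
```

```bash
python3 -m jog '[[[-1,1,0.03,0,0,0,-0.72],[-1,1,0.03,0,0,0,-0.72],[-1,1,0.03,0,0,0,-0.72],[-1,1,0.03,0,0,0,-0.72],[-1,1,0.03,0,0,0,-0.72],[-1,1,0.03,0,0,0,-0.72],[-1,1,0.03,0,0,0,-0.72],[-1,1,0.03,0,0,0,-0.72],[-1,1,0.03,0,0,0,-0.72],[-1,1,0.03,0,0,0,-0.72],[-1,1,0.03,0,0,0,-0.72],[-1,0,0,0,0,0,0]]]'
```

```text
t: 3.2
tool_pos: [0.5277, 0.2076, 0.231]
ee_rot: [-3.141, -0.0, 2.011]
ft_force: [-0.3, 0.3, -0.9]
finger_gap: 0.0856
grip_force: 0.0
```

```bash
python3 -m jog '[[[-1,0.853,-0.28,0,0,0,0],[-1,0.853,-0.28,0,0,0,0],[-1,0.853,-0.28,0,0,0,0],[-1,0,0,0,0,0,-0.82],[-1,0,0,0.9,0,0,-0.81],[-1,0,0,0.8,0,0,0],[-1,0,0,0,0,0,0]]]'
python3 - <<'E'
from h import *
d=grab('top'); s=grab('scene'); st=ctrl.read_state(); print(st['tool_pos'],st['ee_rot'])
save(s,'s1.png',(400,180,520,280),5)
E
```

```text
t: 4.08
tool_pos: [0.454, 0.2825, 0.1605]
ee_rot: [-3.136, -0.0, 2.176]
ft_force: [0.2, 0.4, 0.7]
finger_gap: 0.0855
grip_force: 0.0
[0.45550483 0.28364977 0.16435835] [3.14065717e+00 3.05567049e-04 2.17659024e+00]
```

View pics/s1.png

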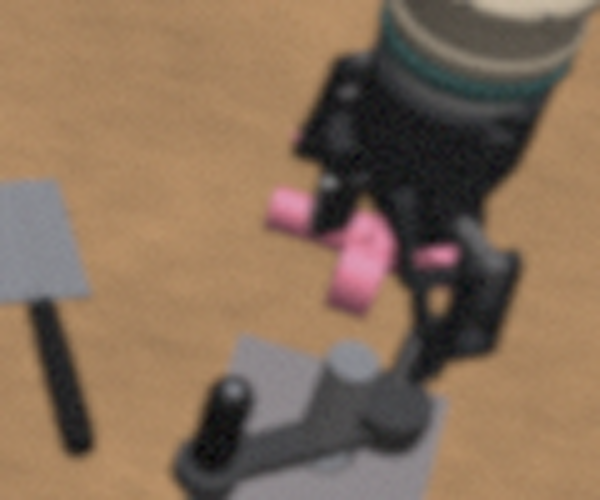

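The fingers straddle the knob square to the arm (knob top at crop (352,360), fingers on both sides). I'll go down and grip.

```bash
python3 -m jog '[[[-1,0.08,0,0.6,0,0,0],[-1,0,0,0.6,0,0,0],[-1,0,0,0.5,0,0,0],[-1,0,0,0,0,0,0],[1,0,0,0,0,0,0],[1,0,0,0,0,0,0],[1,0,0,0,0,0,0],[1,0,0,0,0,0,0],[1,0,0,0,0,0,0],[1,0,0,0,0,0,0]]]'
```

```text
t: 5.42
tool_pos: [0.4531, 0.2865, 0.096]
ee_rot: [3.141, 0.0, 2.178]
ft_force: [-3.1, -3.4, 4.7]
finger_gap: 0.0246
grip_force: 58.6
```

```bash
python3 -m jog '[[[1,0,0,-0.25,0,0,0],[1,0,0,-0.5,0,0,0],[1,0,0,-0.75,0,0,0],[1,0,0,-0.75,0,0,0],[1,0,0,-0.75,0,0,0],[1,0,0,-0.75,0,0,0],[1,0,0,0,0,0,0],[1,0,0,0,0,0,0]]]'
python3 - <<'E'
from h import *
st=ctrl.read_state(); print(st['tool_pos'],st['ee_rot'],st['q'],st['finger_gap'],st['ft_force'],st['moment'])
E
```

```text
t: 6.42
tool_pos: [0.4526, 0.2863, 0.2432]
ee_rot: [-3.139, -0.0, 2.178]
ft_force: [0.2, -0.3, -5.4]
finger_gap: 0.0245
grip_force: 59.8
[0.45258613 0.28632514 0.24322863] [-3.13864811e+00 -2.55944886e-04  2.17761516e+00] [ 4.95159288e-01  8.17089399e-02  1.34627951e+00 -7.45435844e-05
  1.71655892e+00 -1.11670640e-01] 0.024480746114089288 [ 0.16018617 -0.26449458 -5.42589768] [-0.06522215 -0.05892758  0.02476665]
```

```bash
python3 -m jog '[[[1,-0.4,-0.17,0,0,0,0],[1,-0.824,-0.343,0,0,0,0],[1,-0.824,-0.343,0,0,0,0],[1,-0.824,-0.343,0,0,0,0],[1,-0.824,-0.343,0,0,0,0],[1,-0.824,-0.343,0,0,0,0],[1,-0.824,-0.343,0,0,0,0],[1,-0.824,-0.343,0,0,0,0],[1,-0.824,-0.343,0,0,0,0],[1,-0.824,-0.343,0,0,0,0],[1,-0.424,-0.173,0,0,0,0],[1,0,0,0,0,0,0]]]'
python3 - <<'E'
from h import *
d=grab('top'); s=grab('scene'); st=ctrl.read_state(); print(st['tool_pos'],st['ee_rot'])
P=np.concatenate([cloud(d).reshape(-1,3),cloud(s).reshape(-1,3)]); np.savez('hold.npz',t=cloud(d),s=cloud(s),tc=d['color'],sc=s['color'])
z0=st['tool_pos'][2]+.019-.055; print('key origin z',z0)
a=cv2.resize(d['color'][205:265,285:345,::-1],(400,400),interpolation=cv2.INTER_CUBIC)
b=cv2.resize(s['color'][150:270,270:390,::-1],(400,400),interpolation=cv2.INTER_CUBIC)
cv2.imwrite('pics/h1.png',cv2.convertScaleAbs(np.hstack([a,b]),alpha=1.5))
print(px(s,[[.528,-.0627,.135]]),px(s,[[*st['tool_pos'][:2],z0-.048]]), 'ang tool x')
E
```

```text
t: 7.92
tool_pos: [0.528, -0.0636, 0.2443]
ee_rot: [-3.14, -0.001, 2.176]
ft_force: [0.0, 0.4, -6.4]
finger_gap: 0.0246
grip_force: 59.6
[ 0.52805224 -0.06203534  0.24477848] [-3.14116003e+00 -1.00496326e-03  2.17776378e+00]
key origin z 0.20877847552319412
[[325.09570782 233.45226744]] [[325.43584218 226.7907422 ]] ang tool x
```

View pics/h1.png

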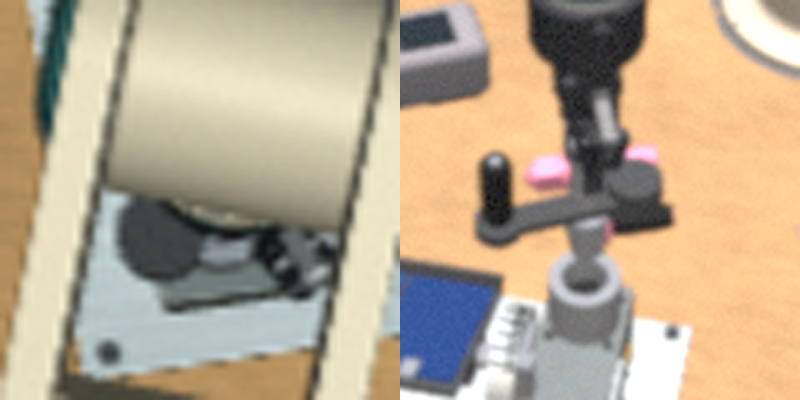

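Run:
```python
from h import *
from scipy.optimize import least_squares
f=np.load('hold.npz'); P=f['s'].reshape(-1,3); T=f['t'].reshape(-1,3)
cam=np.array([1.2458,.1986])
def fit(m,r,nm,Q=P):
    q=Q[m]
    for it in range(3):
        g=least_squares(lambda c:np.hypot(*(q[:,:2]-c).T)-r,q[:,:2].mean(0)-(0.01*(cam-q[:,:2].mean(0))/np.linalg.norm(cam-q[:,:2].mean(0))),loss='soft_l1',f_scale=.002)
        q=q[abs(np.hypot(*(q[:,:2]-g.x).T)-r)<.005]
    # lateral extent
    lat=np.array([-.34,.94]); lat/=np.linalg.norm(lat); l=q[:,:2]@lat
    print(nm,len(q),g.x.round(4),'lat',((l.min()+l.max())/2).round(4),(l.max()-l.min()).round(4),'fit lat',(g.x@lat).round(4))
near=np.hypot(P[:,0]-.528,P[:,1]+.062)
z=P[:,2]
fit((near<.035)&(z>.1)&(z<.128),.028,'tube')
fit((near<.03)&(z>.192)&(z<.207),.016,'journal')
fit((near<.025)&(z>.172)&(z<.188),.0115,'square')
hd=np.array([.528,-.062])+.065*np.array([np.cos(np.radians(-55)),np.sin(np.radians(-55))])
fit((np.hypot(*(P[:,:2]-hd).T)<.025)&(z>.226)&(z<.275),.012,'handle')
cw=np.array([.528,-.062])-.036*np.array([np.cos(np.radians(-55)),np.sin(np.radians(-55))])
fit((np.hypot(*(P[:,:2]-cw).T)<.03)&(z>.212)&(z<.231),.02,'cw')
q=P[(np.hypot(*(P[:,:2]-cw).T)<.03)&(z>.222)&(z<.25)]; print('cw top z',np.percentile(q[:,2],[50,80,95]))
q=P[(near<.012)&(z>.14)&(z<.2)];print('tip z',np.percentile(q[:,2],[1,5,20]))
q=P[(np.hypot(*(P[:,:2]-hd).T)<.02)&(z>.226)]; print('handle top',np.percentile(q[:,2],[50,90,98]))
```

```text
tube 146 [ 0.5261 -0.0642] lat -0.2397 0.0534 fit lat -0.2393
journal 48 [ 0.5266 -0.0637] lat -0.2393 0.0287 fit lat -0.239
square 41 [ 0.5273 -0.064 ] lat -0.2392 0.0245 fit lat -0.2395
handle 148 [ 0.5669 -0.1141] lat -0.3002 0.0226 fit lat -0.3001
cw 96 [ 0.5048 -0.0357] lat -0.2052 0.0405 fit lat -0.2053
cw top z [0.23322803 0.23505038 0.23620026]
tip z [0.16755983 0.16848099 0.172121  ]
handle top [0.52560334 0.5553547  0.56142905]
```

Shank and tube axes agree to within 1 mm, and the key's yaw is about -52°, so it's close to the square. I'll descend gently.

```bash
python3 -m jog '[[[1,0,-0.015,0.3,0,0,0],[1,0,0,0.3,0,0,0],[1,0,0,0.25,0,0,0],[1,0,0,0.15,0,0,0],[1,0,0,0.1,0,0,0],[1,0,0,0,0,0,0]]]'; python3 -m jog '[[[1,0,0,0.05,0,0,0],[1,0,0,0.05,0,0,0],[1,0,0,0.05,0,0,0],[1,0,0,0.05,0,0,0],[1,0,0,0,0,0,0]]]'
```

```text
t: 8.78
tool_pos: [0.5278, -0.0628, 0.2011]
ee_rot: [-3.141, -0.0, 2.178]
ft_force: [-0.2, -0.2, -4.3]
finger_gap: 0.0246
grip_force: 59.6
t: 9.4
tool_pos: [0.5278, -0.0627, 0.1931]
ee_rot: [-3.141, -0.0, 2.178]
ft_force: [-0.8, -0.4, -6.2]
finger_gap: 0.0245
grip_force: 59.6
```

```bash
python3 -m jog '[[[1,0,0,0.05,0,0,0],[1,0,0,0.05,0,0,0],[1,0,0,0,0,0,0]]]'; python3 -m jog '[[[1,0,0,0.04,0,0,0],[1,0,0,0.03,0,0,0],[1,0,0,0,0,0,0]]]'
```

```text
t: 9.78
tool_pos: [0.5278, -0.0628, 0.1891]
ee_rot: [-3.141, -0.0, 2.178]
ft_force: [0.2, -1.1, -4.8]
finger_gap: 0.0243
grip_force: 59.6
t: 10.15
tool_pos: [0.5278, -0.0628, 0.1864]
ee_rot: [-3.141, -0.0, 2.178]
ft_force: [0.0, 0.4, -6.2]
finger_gap: 0.0244
grip_force: 59.6
```

```bash
python3 -m jog '[[[1,0,0,0.05,0,0,0],[1,0,0,0.05,0,0,0],[1,0,0,0,0,0,0]]]'; python3 -m jog '[[[1,0,0,0.04,0,0,0],[1,0,0,0.03,0,0,0],[1,0,0,0,0,0,0]]]'
```

```text
t: 10.52
tool_pos: [0.5278, -0.0628, 0.1822]
ee_rot: [-3.141, -0.0, 2.178]
ft_force: [-0.7, 0.1, -6.0]
finger_gap: 0.0245
grip_force: 59.6
t: 10.9
tool_pos: [0.5278, -0.0627, 0.1796]
ee_rot: [-3.141, -0.0, 2.178]
ft_force: [-0.6, -0.7, -6.3]
finger_gap: 0.0246
grip_force: 59.6
```

```bash
python3 -m jog '[[[1,0,0,0.05,0,0,0],[1,0,0,0.05,0,0,0],[1,0,0,0.04,0,0,0],[1,0,0,0,0,0,0]]]'; python3 -m jog '[[[1,0,0,0.05,0,0,0],[1,0,0,0.03,0,0,0],[1,0,0,0,0,0,0]]]'
python3 - <<'E'
from h import *
d=grab('top'); s=grab('scene'); save(s,'s2.png',(275,170,375,245),6)
E
```

```text
t: 11.4
tool_pos: [0.5278, -0.0628, 0.1739]
ee_rot: [-3.141, -0.0, 2.178]
ft_force: [0.5, -0.1, -5.4]
finger_gap: 0.0246
grip_force: 59.6
t: 11.78
tool_pos: [0.5279, -0.0628, 0.171]
ee_rot: [3.142, 0.0, 2.178]
ft_force: [0.3, -0.9, -4.6]
finger_gap: 0.0245
grip_force: 60.0
```

View pics/s2.png

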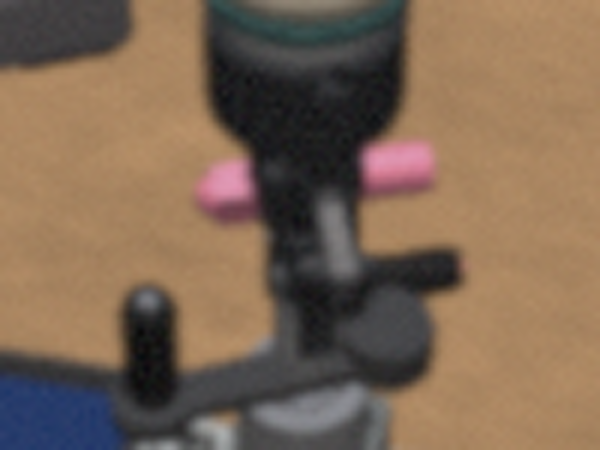

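The picture shows the arm lying at the rim (crop (310,400)) with the shank inside the tube. I'll press lightly to confirm the seat, then release.

```bash
python3 -m jog '[[[1,0,0,0.02,0,0,0],[1,0,0,0.02,0,0,0],[1,0,0,0,0,0,0]]]'
python3 - <<'E'
from h import *
st=ctrl.read_state(); print(st['tool_pos'],st['ft_force'],st['moment'])
E
```

```text
t: 12.25
tool_pos: [0.528, -0.0629, 0.1709]
ee_rot: [3.141, 0.001, 2.178]
ft_force: [-5.4, -0.5, 6.8]
finger_gap: 0.0246
grip_force: 60.9
[ 0.52797266 -0.06285977  0.17093672] [-5.43193503 -0.48902215  6.82154944] [-0.01799352  0.94914043 -0.00539995]
```

```bash
python3 -m jog '[[[-1,0,0,-0.02,0,0,0],[-1,0,0,0,0,0,0],[-1,0,0,0,0,0,0],[-1,0,0,-0.5,0,0,0],[-1,0,0,-0.7,0,0,0],[-1,0,0,-0.5,0,0,0],[-1,0,0,0,0,0,0]]]'
python3 - <<'E'
from h import *
from scipy.optimize import least_squares
s=grab('scene'); P=cloud(s).reshape(-1,3); z=P[:,2]; st=ctrl.read_state(); print(st['tool_pos'],st['ee_rot'])
O=np.array([.528,-.063]); u=np.array([np.cos(np.radians(-53)),np.sin(np.radians(-53))])
R=[]
for nm,c,r,lo,hi in (('h',O+.065*u,.012,.152,.2),('cw',O-.036*u,.02,.138,.156),('knob',O,.013,.165,.2)):
    q=P[(np.hypot(*(P[:,:2]-c).T)<r+.012)&(z>lo)&(z<hi)]
    for it in range(3):
        g=least_squares(lambda x:np.hypot(*(q[:,:2]-x).T)-r,q[:,:2].mean(0)-[.008,.003],loss='soft_l1',f_scale=.002); q=q[abs(np.hypot(*(q[:,:2]-g.x).T)-r)<.005]
    print(nm,len(q),g.x.round(4)); R.append(g.x)
v=R[0]-R[1]; print(np.degrees(np.arctan2(v[1],v[0])),np.linalg.norm(v),'origin',R[1]+v*36/101)
q=P[(abs((P[:,:2]-O)@u-.04)<.015)&(abs((P[:,:2]-O)@[-u[1],u[0]])<.008)&(z>.13)]; print('arm top z',np.percentile(q[:,2],[20,50,80]))
d=grab('top')
for n,dd in(('top',d),('scene',s)):
    P=cloud(dd).reshape(-1,3)
    c=dd['color'].reshape(-1,3).astype(int)
    m=(c[:,2]>c[:,0]+30)&(c[:,2]>c[:,1]+20)&(P[:,0]>.45)&(P[:,0]<.7)&(P[:,1]<-.08)&(P[:,1]>-.28)&(P[:,2]>.05)&(P[:,2]<.16); q=P[m]
    for _ in range(3):
        cc=q.mean(0); nv=np.linalg.svd(q-cc,full_matrices=False)[2][2]; nv*=np.sign(nv[2]); r=(q-cc)@nv; q=q[abs(r)<.006]
    print('panel',len(q),'tilt',np.degrees(np.arccos(nv[2])))
E
```

```text
t: 13.12
tool_pos: [0.5286, -0.0629, 0.2396]
ee_rot: [3.139, 0.003, 2.178]
ft_force: [0.1, 0.3, -0.3]
finger_gap: 0.0855
grip_force: 0.0
[ 0.52804313 -0.06276926  0.23806786] [3.14099927e+00 6.72754332e-04 2.17766510e+00]
h 118 [ 0.5667 -0.1146]
cw 74 [ 0.5049 -0.0362]
knob 100 [ 0.5264 -0.0636]
-51.77263507403787 0.09990859606885553 origin [ 0.52689368 -0.06413054]
arm top z [0.40323245 0.51072202 0.55022996]
panel 1245 tilt 19.200076907565027
panel 1557 tilt 19.223588841227993
```

```bash
python3 -m jog '[[[-1,0,0,0,0,0,-0.57],[-1,-0.812,0,0,0,0,0],[-1,-0.812,0,0,0,0,0],[-1,0,0,0.6,0,0,0],[-1,0,0,0.7,0,0,0],[-1,0,0,0.6,0,0,0],[-1,0,0,0,0,0,0],[1,0,0,0,0,0,0],[1,0,0,0,0,0,0],[1,0,0,0,0,0,0],[1,0,0,0,0,0,0],[1,0,0,0,0,0,0]]]'
python3 - <<'E'
from h import *
st=ctrl.read_state(); print(st['tool_pos'],st['ft_force'],st['moment'],np.degrees(st['ee_rot'][2]))
E
```

```text
t: 14.72
tool_pos: [0.5683, -0.114, 0.1629]
ee_rot: [3.141, 0.001, 2.237]
ft_force: [-0.9, -0.1, 4.9]
finger_gap: 0.0225
grip_force: 58.6
[ 0.56827157 -0.11397687  0.16293041] [-0.85956237 -0.14966575  4.93197028] [-0.01863699  0.15222776 -0.0246699 ] 128.18590382545335
```

```bash
python3 -m jog '[[[1,0.055,-0.421,0,0,0,0],[1,0.162,-0.392,0,0,0,0],[1,0.258,-0.337,0,0,0,0],[1,0.337,-0.258,0,0,0,0],[1,0.392,-0.162,0,0,0,0],[1,0.421,-0.055,0,0,0,0]]]'
python3 - <<'E'
from h import *
st=ctrl.read_state(); p=st['tool_pos']-[.528,-.0628,0]; print(p,np.hypot(*p[:2]),np.degrees(np.arctan2(p[1],p[0])),st['ft_force'],st['moment'])
E
```

```text
t: 15.48
tool_pos: [0.4766, -0.1042, 0.1631]
ee_rot: [-3.141, 0.004, 2.236]
ft_force: [0.9, -3.4, 2.3]
finger_gap: 0.0228
grip_force: 58.9
[-0.05137392 -0.04140506  0.16307807] 0.06598225867627439 -141.13275557011917 [ 0.89624695 -3.3896303   2.32184919] [-0.45214993 -0.42240428 -0.01302917]
```

```bash
python3 -m jog '[[[1,0.421,0.055,0,0,0,0],[1,0.392,0.162,0,0,0,0],[1,0.337,0.258,0,0,0,0],[1,0.258,0.337,0,0,0,0],[1,0.162,0.392,0,0,0,0],[1,0.055,0.421,0,0,0,0],[1,-0.055,0.421,0,0,0,0],[1,-0.162,0.392,0,0,0,0],[1,-0.258,0.337,0,0,0,0],[1,-0.337,0.258,0,0,0,0],[1,-0.392,0.162,0,0,0,0],[1,-0.421,0.055,0,0,0,0]]]'; python3 -m jog '[[[1,-0.421,-0.055,0,0,0,0],[1,-0.392,-0.162,0,0,0,0],[1,-0.337,-0.258,0,0,0,0],[1,-0.258,-0.337,0,0,0,0],[1,-0.162,-0.392,0,0,0,0],[1,-0.055,-0.421,0,0,0,0],[1,0.055,-0.421,0,0,0,0],[1,0.162,-0.392,0,0,0,0],[1,0.258,-0.337,0,0,0,0],[1,0.337,-0.258,0,0,0,0],[1,0.392,-0.162,0,0,0,0],[1,0.421,-0.055,0,0,0,0]]]'
python3 - <<'E'
from h import *
st=ctrl.read_state(); p=st['tool_pos']-[.528,-.0628,0]; print(p,np.hypot(*p[:2]),np.degrees(np.arctan2(p[1],p[0])),st['ft_force'],st['moment'])
for n in ('top','scene'):
    dd=grab(n); P=cloud(dd).reshape(-1,3)
    c=dd['color'].reshape(-1,3).astype(int)
    m=(c[:,2]>c[:,0]+30)&(c[:,2]>c[:,1]+20)&(P[:,0]>.45)&(P[:,0]<.7)&(P[:,1]<-.08)&(P[:,1]>-.28)&(P[:,2]>.05)&(P[:,2]<.16); q=P[m]
    for _ in range(3):
        cc=q.mean(0); nv=np.linalg.svd(q-cc,full_matrices=False)[2][2]; nv*=np.sign(nv[2]); r=(q-cc)@nv; q=q[abs(r)<.006]
    print('panel',len(q),'tilt',np.degrees(np.arccos(nv[2])))
E
```

```text
t: 16.98
tool_pos: [0.5788, -0.0223, 0.1624]
ee_rot: [-3.14, -0.002, 2.238]
ft_force: [-9.5, -0.0, 7.5]
finger_gap: 0.023
grip_force: 59.8
t: 18.48
tool_pos: [0.4765, -0.1043, 0.1629]
ee_rot: [-3.142, 0.004, 2.236]
ft_force: [2.5, -2.6, 5.0]
finger_gap: 0.0228
grip_force: 59.3
[-0.05152681 -0.04146389  0.16291457] 0.06613823861248831 -141.17618403328677 [ 2.52427634 -2.61982512  5.0139814 ] [-0.189394   -0.80043321  0.0195131 ]
panel 1365 tilt 24.208454405991393
panel 1375 tilt 24.136749837331724
```

```bash
python3 -m jog '[[[1,0.421,0.055,0,0,0,0],[1,0.392,0.162,0,0,0,0],[1,0.337,0.258,0,0,0,0],[1,0.258,0.337,0,0,0,0],[1,0.162,0.392,0,0,0,0],[1,0.055,0.421,0,0,0,0],[1,-0.055,0.421,0,0,0,0],[1,-0.162,0.392,0,0,0,0],[1,-0.258,0.337,0,0,0,0],[1,-0.337,0.258,0,0,0,0],[1,-0.392,0.162,0,0,0,0],[1,-0.421,0.055,0,0,0,0]]]'; python3 -m jog '[[[1,-0.421,-0.055,0,0,0,0],[1,-0.392,-0.162,0,0,0,0],[1,-0.337,-0.258,0,0,0,0],[1,-0.258,-0.337,0,0,0,0],[1,-0.162,-0.392,0,0,0,0],[1,-0.055,-0.421,0,0,0,0],[1,0.055,-0.421,0,0,0,0],[1,0.162,-0.392,0,0,0,0],[1,0.258,-0.337,0,0,0,0],[1,0.337,-0.258,0,0,0,0],[1,0.392,-0.162,0,0,0,0],[1,0.421,-0.055,0,0,0,0]]]'; python3 -m jog '[[[1,0.421,0.055,0,0,0,0],[1,0.392,0.162,0,0,0,0],[1,0.337,0.258,0,0,0,0],[1,0.258,0.337,0,0,0,0],[1,0.162,0.392,0,0,0,0],[1,0.055,0.421,0,0,0,0],[1,-0.055,0.421,0,0,0,0],[1,-0.162,0.392,0,0,0,0],[1,-0.258,0.337,0,0,0,0],[1,-0.337,0.258,0,0,0,0],[1,-0.392,0.162,0,0,0,0],[1,0,0,0,0,0,0]]]'
python3 - <<'E'
from h import *
st=ctrl.read_state(); p=st['tool_pos']-[.528,-.0628,0]; print(p,np.hypot(*p[:2]),np.degrees(np.arctan2(p[1],p[0])),st['ft_force'],st['moment'])
for n in ('top','scene'):
    dd=grab(n); P=cloud(dd).reshape(-1,3)
    c=dd['color'].reshape(-1,3).astype(int)
    m=(c[:,2]>c[:,0]+30)&(c[:,2]>c[:,1]+20)&(P[:,0]>.45)&(P[:,0]<.7)&(P[:,1]<-.08)&(P[:,1]>-.28)&(P[:,2]>.05)&(P[:,2]<.16); q=P[m]
    for _ in range(3):
        cc=q.mean(0); nv=np.linalg.svd(q-cc,full_matrices=False)[2][2]; nv*=np.sign(nv[2]); r=(q-cc)@nv; q=q[abs(r)<.006]
    print('panel',len(q),'tilt',np.degrees(np.arccos(nv[2])))
E
```

```text
t: 20.08
tool_pos: [0.5786, -0.0226, 0.1625]
ee_rot: [-3.141, -0.001, 2.238]
ft_force: [-7.2, 2.0, 7.5]
finger_gap: 0.0231
grip_force: 59.9
t: 21.58
tool_pos: [0.4765, -0.1043, 0.1629]
ee_rot: [-3.142, 0.004, 2.236]
ft_force: [3.7, -1.4, 5.2]
finger_gap: 0.0226
grip_force: 59.4
t: 23.08
tool_pos: [0.5674, -0.0117, 0.1626]
ee_rot: [3.141, 0.001, 2.237]
ft_force: [1.3, 0.4, 5.7]
finger_gap: 0.0225
grip_force: 59.8
[0.03937228 0.05113012 0.16262273] 0.06453267591658418 52.40225994254215 [1.34321852 0.37568285 5.66895812] [-0.22657212 -0.11684492 -0.00176011]
panel 1532 tilt 30.3476995688351
panel 1101 tilt 29.97033436664571
```

The tilt is at 30°. The knob lies along the closing line, so I'll open only part way before rising.

```bash
python3 -m jog '[[[0.15,0,0,0,0,0,0],[0.15,0,0,0,0,0,0],[0.15,0,0,0,0,0,0],[0.15,0,0,-0.3,0,0,0],[0.15,0,0,-0.6,0,0,0],[0.15,0,0,-0.8,0,0,0],[0.15,0,0,-1,0,0,0],[0.15,0,0,-0.8,0,0,0],[0.15,0,0,0,0,0,0]]]'; python3 -m jog '[[[0.15,-1,0,-0.3,0,0,0],[0.15,-1,0,-0.3,0,0,0],[0.15,-1,0,0,0,0,0],[0.15,-0.5,0,0,0,0,0],[0.15,0,0,0,0,0,0]]]'
python3 - <<'E'
from h import *
for n in ('top','scene'):
    dd=grab(n); P=cloud(dd).reshape(-1,3)
    c=dd['color'].reshape(-1,3).astype(int)
    m=(c[:,2]>c[:,0]+30)&(c[:,2]>c[:,1]+20)&(P[:,0]>.45)&(P[:,0]<.7)&(P[:,1]<-.08)&(P[:,1]>-.28)&(P[:,2]>.05)&(P[:,2]<.16); q=P[m]
    for _ in range(3):
        cc=q.mean(0); nv=np.linalg.svd(q-cc,full_matrices=False)[2][2]; nv*=np.sign(nv[2]); r=(q-cc)@nv; q=q[abs(r)<.006]
    print('panel',len(q),'tilt',np.degrees(np.arccos(nv[2])))
    for nm,x,y in(('cw',.528-.036*.61,-.0628-.036*.79),('knob',.528,-.0628),('handle',.5677,-.0113)):
        k=P[(np.hypot(P[:,0]-x,P[:,1]-y)<.01)&(P[:,2]>.14)&(P[:,2]<.23)]; print(nm,len(k),np.percentile(k[:,2],[20,50,90]) if len(k) else '')
save(dd,'f.png',(250,150,400,262),5)
E
```

```text
t: 24.3
tool_pos: [0.5675, -0.0107, 0.3062]
ee_rot: [3.137, 0.005, 2.237]
ft_force: [0.1, -0.3, -0.6]
finger_gap: 0.0361
grip_force: 0.0
t: 24.92
tool_pos: [0.6535, -0.1216, 0.3239]
ee_rot: [-3.14, -0.002, 2.236]
ft_force: [0.1, 0.6, -0.6]
finger_gap: 0.0364
grip_force: 0.0
panel 737 tilt 30.818992865496554
cw 0 
knob 0 
handle 37 [0.2015211  0.20448284 0.20861748]
panel 1105 tilt 29.953136191750307
cw 31 [0.1593936  0.16075199 0.16267587]
knob 61 [0.18519781 0.20550634 0.20802469]
handle 122 [0.16491555 0.19596022 0.20817294]
```

View pics/f.png

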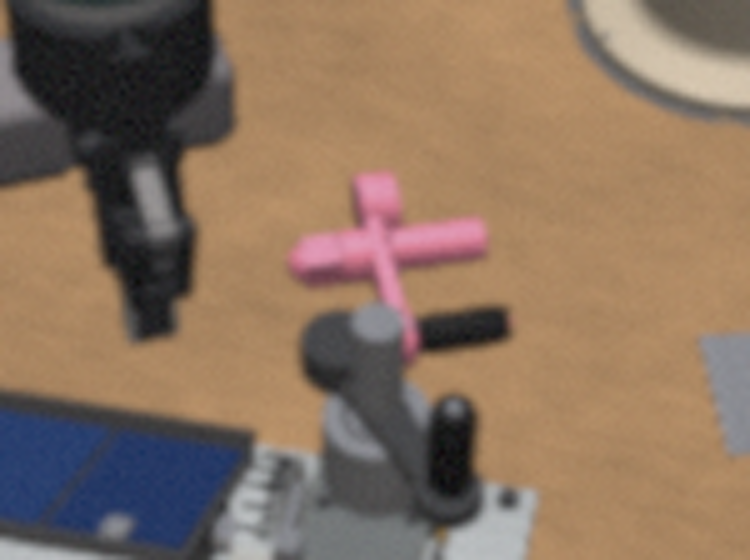

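The key stands upright on the rim (knob top at 0.205 m, as expected when home), the gripper is clear and the tilt is about 30°. I'm handing the job in.

```bash
python3 -c "
from rig import ctrl
print(ctrl.hand_in())"
```

```text
the job is handed in; nothing more can be done
None
```

I handed the job in at about 25 s of the 72 s: the stage reads about 30° (29.95° and 30.8° from the two cameras), the key is released and fully home in the drive tube, and I touched neither the panels nor any other item; the hand-in gave no verdict.

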